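# Load the last connector and switch the leak-test selector to it

## Robot

A 6-joint arm with a two-finger parallel gripper is mounted at the origin on a cart in front of the work surface, level with it; the furniture and walls round the work are solid. World frame = base frame: x ahead of the robot, y to its left, z up, the work surface at z = 0. Lengths are in m, angles in degrees, forces in N, time in s.
With the tool pointing down it reaches from about 0.3 to 0.75 m from the base axis. Payload 8.5 kg.
Tool frame: the origin (TCP) lies between the finger pads; the fingertips stand 22 mm ahead of it and the grasp point (between the pads) lies 3 mm ahead of it (env.nose_length is the distance from the TCP to the fingertips, in m); z points along the fingers, x is the direction in which the jaws open and shut, and the axes are right-handed (so a half turn about z gives the same grasp; the last joint's range is limited). The gripper opens to 85 mm and grips with 20 to 120 N. Pads are 22 mm wide; open, the fingers measure 114 mm over their backs; the gripper's body (76 mm by 85 mm) begins 54 mm behind the grasp point. The pads swing forward as they close: fully open they stand 13 mm farther back than shut.
Start: joints at [64.842, 21.807, 74.336, -0, 83.858, -12.336], TCP at [0.122, 0.536, 0.253] pointing down, gripper open.
Joint ranges: [-178.18, 178.18], [-50.72, 133.34], [12.68, 142.11], [-81.47, 261.47], [9.98, 163.14], [-165.26, 165.26]. Speed limits (degrees/s): [136.94, 136.94, 180, 180, 180, 180].

## Interface

Orientations are given as a 3x3 rotation matrix whose columns are the frame's x, y, z axes.
In Python, from rig import env gives the robot as it stands.
- The arm moves only by the tool arm_command, never from a script. Its argument "steps" is a list of rows, each an object with "delta_pos": the shift along the world's x, y, z in mm, a list of three; "dr": the turn, a rotation vector about the world's x, y, z in degrees, a list of three. In form: [{"delta_pos": [dx, dy, dz], "dr": [wx, wy, wz]}, ...]. A call has 1 to 20 rows; each row shifts and turns the commanded pose from where the row before left it; what a row does not reach is not made up. A row lasts 1/10 s, in which the tool goes at most 50 mm and 8.59 degrees, less where a joint would pass 70% of its speed; a pose out of reach is approached as far as the arm can. A call with a gripper value outside its range is refused whole. "grip" is the opening, from 0 (shut) to 1 (fully open), set as the call begins (left out, the last holds). The fingers move at their own pace and stop on an object; "squeeze" is the grip in N (left out, the last holds). Time passes only in rows, so rows that do not move let the fingers close. It gives the time, the measured TCP pose, the force and the opening at its end, in the units of the state.
- env.observe(): the state, without advancing time (a new reading comes with each control period).
- env.get_image(name): name is "side" or "top" or "wrist"; returns the picture (384x512x3 uint8, blue, green, red); there is no depth.
- env.get_calibration(name): a dict with "fx", "fy", "cx", "cy" (pixels), "view" (4x4, takes a point from world to camera coordinates). Camera axes: x right, y up, looking along -z (the intrinsics and any distortion apply to the point x, -y, -z); pixel columns grow to the right and rows downward; lengths in m; the calibration is good to about 2 mm. The wrist camera is an equidistant fisheye: a pixel r from the principal point sees the ray r / f radians off the axis. A picture is of the moment at which its call begins: read the wrist's pose just before it. get_calibration takes no time and is no camera call; for the wrist camera it gives the pose at the moment of the call.
- env.close_job(): hands the job in, once; it reports no verdict.
The state is a dict: "time_s": time; "q": joint angles; "qvel": joint speeds; "joint_efforts": joint torques, N m; "position": TCP position; "tool_rot": TCP orientation; "ft_force": force on the tool from outside, world axes, zero at the start; "wrist_torque": the same for the moment, N m; "grip_width": finger opening in m.
Only numpy, scipy, OpenCV 4.12 (cv2) and the standard library are available. Lean on these libraries where they do the work, as an engineer would, in place of code of your own. Each camera call takes 0.05 s, during which the arm holds its last target. There are 200 camera calls.

## Task

Stand the connector that is on the bench upright, fully home, in the empty pocket of the test manifold. Then pull the manifold's spring-loaded selector knob up out of its notch, turn its nose to that pocket, and let it snap fully down into the pocket's notch. The notch has to be felt for: never force the knob round against the notched ring, and leave the other connectors seated.

Things in the scene. Friction and masses are not known exactly. Their poses are not given: they have to be found in the camera images.
- new_connector: The connector to load: dark grey sealed connector, a ribbed barrel 24 to 26 mm across and 32 mm high, 11 to 20 g, standing upright alone on the bench, on the robot's right of the manifold. Origin: centre of its underside, z up along the barrel.
- free_pocket: The empty pocket, one of four equal ones: origin at the centre of the rubber seal's top on its floor, where the connector's underside comes to rest. A round hole 29 mm across and 8 mm deep to the seal (seal 15.8 mm, rim 24 mm above the bench); 24 mm of a seated connector stands out.
- manifold: Test manifold: fixed aluminium plate 24 mm thick, x -48 to 97, y -111 to 111 mm. Origin on the bench under the knob's axis; x (away from the robot at yaw 0) is the knob's off direction, z up. Four pockets 90 mm from the axis, at 72, 36, -36 and -72 deg from x (counter-clockwise positive), 56 or 106 mm apart; three hold connectors (tops 48 mm above the bench).
- seated_a: One of the three like connectors already in the pockets (origin: centre of underside, upright). Leave it there.
- seated_b: Another connector already in a pocket. Leave it there.
- seated_c: Another connector already in a pocket. Leave it there.
- knob_grip (a point): Point on the knob's axis to grip, 68 mm above the bench when the knob is down; its x axis points along the nose. Black knob: upright grip bar 14 mm thick, 46 mm long (along the nose), top 82 mm above the bench when down, on a hub of 36 mm diameter (top 44 mm); a low nose reaches 41 mm from the axis.
- knob_aim (a point): Point in front of the knob's nose, 90 mm from its axis: it lies over a pocket when the nose points to that pocket.
- tooth: Steel tooth under the nose, 8 mm (radial) x 6 mm, 9.5 mm high, 34 mm from the axis; origin at the centre of its underside, 27 mm above the bench when the knob is down. It stands 9 mm deep in the notches of a steel ring (59 to 77 mm diameter, top 36 mm above the bench) round the knob. Each notch is 1.5 mm wider than the tooth. Pressed on the ring with more than 25 N, it is forced.
- knob_lift (a joint): Height (m) of the knob above its down position, 0 to 0.015 (end stop). A spring pulls it down with about 6 N when down, 9 N at 10 mm. It turns only when lifted 10 mm or more; it reads about 0.009 while the tooth rests on top of the ring between notches; below 0.002 it has snapped fully down in a notch.
- knob_turn (a joint): Turn (rad) of the knob, counter-clockwise from above positive, 0 with the nose along the manifold's x; +-1.75. Starts within 0.08 of 0 in the wide off notch. The ring is clamped by hand, so all pocket notches are off from their pockets' directions by the same unknown angle, up to 0.15 either way: rest the tooth on the ring and turn slowly till it drops.
Not all that is in view belongs to the job. What is shaped like the new_connector but orange is not meant.

How it is judged (in metres and radians):
On the way, in this order (a step that is already met when the one before it is completed fails the run):
1. the new connector stands fully home in the empty pocket, let go, the knob still down in its off notch (horizontal distance between new_connector and free_pocket below 0.005 m and z of new_connector in the frame of free_pocket below 0.003 m and angle between new_connector's own z axis and vertical below 0.1 rad and contact force between the fingers and new_connector below 0.1 N and value of joint knob_lift below 0.004 m and value of joint knob_turn between -0.45 and 0.45 rad), for 0.2 s.
2. the knob is pulled up clear of its notch (value of joint knob_lift above 0.009 m), for 0.1 s.
At the end, for the whole second after the job is handed in: The new connector stands in the formerly empty pocket (within 5 mm of its centre, underside within 3 mm of the seal, tilt under 0.1 rad, at rest); the knob is fully down (lift under 2 mm), the point 90 mm out along its nose within 19 mm of the pocket's centre (horizontal distance between new_connector and free_pocket below 0.005 m and z of new_connector in the frame of free_pocket below 0.003 m and angle between new_connector's own z axis and vertical below 0.1 rad and value of joint knob_lift below 0.002 m and horizontal distance between knob_aim and free_pocket below 0.019 m and linear speed of new_connector below 0.01 m/s); the robot touches nothing.
It fails at once if the knob is forced: its tooth presses on the notched ring with more than 25 N (contact force between tooth and anything else above 25 N).
It fails at once if a connector that was already in a pocket is disturbed (moved more than 6 mm) (distance of any of seated_a, seated_b, seated_c from where it was at the start of the episode above 0.006 m).
It also fails if it takes over 61 s, if anything falls off the work surface, if the arm or the gripper's body presses on something with over 40 N, if the wrist force passes 120 N, or if a joint passes its speed limit or range.

## Working session

There is one attempt and no reset: what is moved stays moved. The work goes in short steps, Python scripts to look and compute and a tool call to move; the robot and the scene stay as the last step left them, time stands still between calls to the robot, and variables do not carry over. Pictures are saved under pics/ and viewed, about 8 in all and at most 12, crops included, and the job is handed in when it is done.

Besides the shell and the picture viewer there is one more tool, called as name(argument=value, ...) on one line, values as JSON. arm_command: Moves the arm, as the interface text tells. Its arguments: {"type":"object","properties":{"steps":{"type":"array"},"grip":{"type":"number"},"squeeze":{"type":"number"}},"required":["steps"]}

```bash
ls; mkdir -p pics; cat > h.py <<'E'
import numpy as np, cv2
from rig import env
def px2ray(name,u,v,cal=None):
    c=cal or env.get_calibration(name); V=np.array(c["view"]); R=V[:3,:3]; o=-R.T@V[:3,3]
    a=(u-c["cx"])/c["fx"]; b=(v-c["cy"])/c["fy"]
    if name=="wrist":
        r=np.hypot(a,b); s=np.sin(r)/r if r>1e-9 else 1; d=np.array([a*s,-b*s,-np.cos(r)])
    else: d=np.array([a,-b,-1.])
    d=R.T@d; return o,d/np.linalg.norm(d)
def onz(name,u,v,z,cal=None):
    o,d=px2ray(name,u,v,cal); return o+d*(z-o[2])/d[2]
def proj(name,p,cal=None):
    c=cal or env.get_calibration(name); V=np.array(c["view"]); q=V[:3,:3]@np.array(p)+V[:3,3]
    x,y,z=q[0],-q[1],-q[2]
    if name=="wrist":
        r=np.hypot(x,y); t=np.arctan2(r,z); return c["cx"]+c["fx"]*t*x/r, c["cy"]+c["fy"]*t*y/r
    return c["cx"]+c["fx"]*x/z, c["cy"]+c["fy"]*y/z
E
python3 - <<'E'
from h import *
a=env.get_image("top"); b=env.get_image("side"); cv2.imwrite("pics/top.png",a); cv2.imwrite("pics/side.png",b)
for n in("top","side"):
    c=env.get_calibration(n); print(n,c)
print(env.observe())
E
```

```text
pics
top {'fx': 399.5126216795614, 'fy': 399.5126216795614, 'cx': 252.71289210466756, 'cy': 197.04470373908345, 'view': array([[ 0.00104882, -0.99904202, -0.04374864,  0.028273  ],
       [ 0.98193305, -0.00724949,  0.18908972, -0.55090695],
       [-0.18922573, -0.04315655,  0.98098478, -0.81879344],
       [ 0.        ,  0.        ,  0.        ,  1.        ]])}
side {'fx': 456.2636852721639, 'fy': 456.2636852721639, 'cx': 250.85380948688584, 'cy': 192.53834712211352, 'view': array([[-0.99226467,  0.1240637 , -0.004362  ,  0.52896825],
       [-0.10606921, -0.8290405 ,  0.54903659,  0.0110707 ],
       [ 0.06449923,  0.54525228,  0.83578693, -0.94586238],
       [ 0.        ,  0.        ,  0.        ,  1.        ]])}
{'time_s': 0.1, 'q': array([ 6.48409041e+01,  2.18366434e+01,  7.43778633e+01,  4.20825220e-05,
        8.38581094e+01, -1.23359527e+01]), 'qvel': array([-0.0743124 , -0.02410627, -0.1502018 , -0.03397453, -0.06686983,
        0.00200888]), 'joint_efforts': array([ 4.37426905e-03, -4.49215579e+01, -2.31655240e+01, -1.69790565e-04,
        3.68252455e-03,  3.91668914e-05]), 'position': array([0.12197361, 0.53607253, 0.25279306]), 'tool_rot': array([[ 2.21942109e-01,  9.75059695e-01, -5.39471076e-04],
       [ 9.75059059e-01, -2.21942599e-01, -1.14684433e-03],
       [-1.23797329e-03, -2.71483110e-04, -9.99999197e-01]]), 'ft_force': array([-0.16125708, -0.34925144, -0.11614483]), 'wrist_torque': array([ 0.03430864, -0.00066682,  0.0409306 ]), 'grip_width': 0.08540477177636202}
```

View pics/top.png

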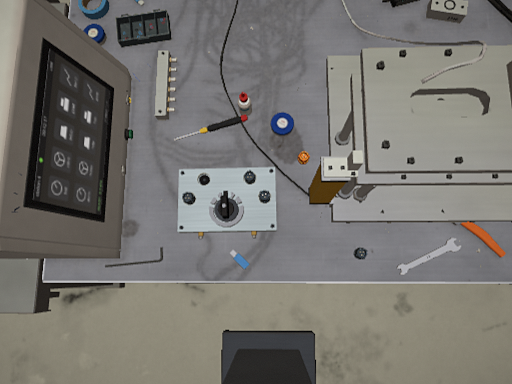

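View pics/side.png

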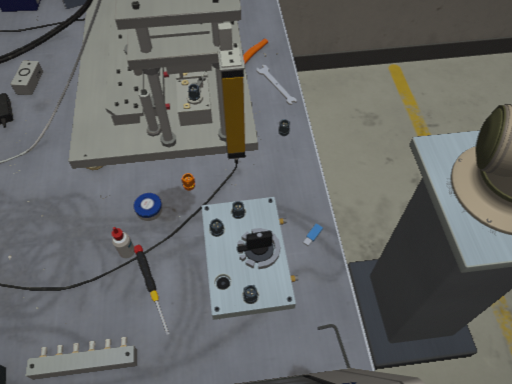

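The two views show the manifold around top (227,200) and the new connector at top (360,253). The orange decoy is at (303,157). The empty pocket looks like side (222,282). I'll zoom in and measure.

```bash
python3 - <<'E'
from h import *
a=cv2.imread("pics/top.png"); b=cv2.imread("pics/side.png")
A=cv2.resize(a[160:275,165:385],None,fx=3.6,fy=3.6,interpolation=cv2.INTER_CUBIC)[:, :790]
A1=cv2.resize(a[160:240,170:285],(400*115//115,278),interpolation=cv2.INTER_CUBIC)
B=cv2.resize(b[190:320,195:325],(390,390),interpolation=cv2.INTER_CUBIC)
C=cv2.resize(a[235:270,340:380],(400,310),interpolation=cv2.INTER_CUBIC)
m=np.zeros((590,800,3),np.uint8); m[:278,:400]=A1; m[:390,405:795]=B; m[280:590,:400]=C
cv2.imwrite("pics/m.png",m)
# plate by colour
hsv=cv2.cvtColor(a,cv2.COLOR_BGR2HSV); print("plate hsv",hsv[215,190],"bench",hsv[245,190])
for n,im,box in(("top",a,(165,160,290,240)),("side",b,(190,185,310,325))):
    x0,y0,x1,y1=box; g=im[y0:y1,x0:x1].astype(int)
    mask=((g.sum(2)>480)).astype(np.uint8)
    mask=cv2.morphologyEx(mask,cv2.MORPH_CLOSE,np.ones((3,3)))
    cs,_=cv2.findContours(mask,cv2.RETR_EXTERNAL,cv2.CHAIN_APPROX_NONE); c=max(cs,key=cv2.contourArea)
    c=cv2.convexHull(c); ap=cv2.approxPolyDP(c,6,True)[:,0]+[x0,y0]; print(n,cv2.contourArea(c))
    for p in ap: print(p, onz(n,*p,0.024).round(4))
E
```

```text
plate hsv [ 97  18 184] bench [120   8 129]
top 6028.5
[274 167] [ 0.6262 -0.0208  0.024 ]
[275 229] [ 0.4841 -0.0217  0.024 ]
[177 230] [0.4827 0.1976 0.024 ]
[180 169] [0.6238 0.1958 0.024 ]
side 8311.5
[274 201] [ 0.4853 -0.0127  0.024 ]
[294 302] [0.4823 0.1956 0.024 ]
[213 314] [0.6229 0.1991 0.024 ]
[203 206] [ 0.6253 -0.0189  0.024 ]
```

View pics/m.png

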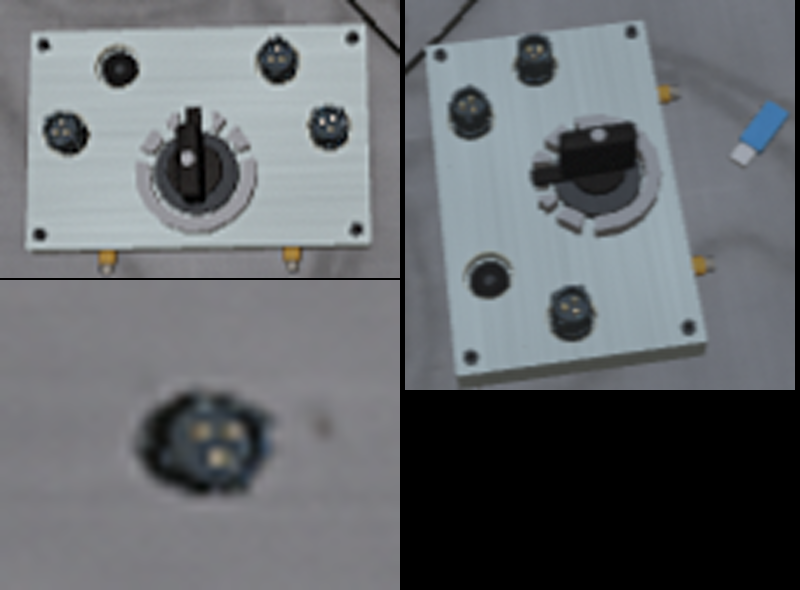

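```bash
python3 - <<'E'
from h import *
print(onz("top",360.5,252.5,0.02))
print(onz("side",284.5,127.5,0.02))
V=np.array(env.get_calibration("wrist")["view"]); R=V[:3,:3]; o=-R.T@V[:3,3]
s=env.observe(); print("cam in tool",s["tool_rot"].T@(o-s["position"]), s["tool_rot"].T@R.T)
for u,v in((222.5,282),): print(onz("side",195+488/3-135,190+278/3,0.024), onz("top",170+118/3.48,160+66/3.48,0.02))
E
```

```text
[ 0.43238741 -0.20761867  0.02      ]
[ 0.43246788 -0.20269687  0.02      ]
cam in tool [ 0.00027312 -0.0804476  -0.11978137] [[ 9.99999153e-01 -1.23325759e-03 -4.16700303e-04]
 [-1.30171537e-03 -9.49818046e-01 -3.12800233e-01]
 [-1.00262061e-05  3.12800511e-01 -9.49818846e-01]]
[0.60140375 0.1448351  0.024     ] [0.60057573 0.14041345 0.02      ]
```

arm_command(steps=[{"delta_pos": [25, -36, 0], "dr": [0, 0, -1.7]}, {"delta_pos": [25, -36, 0], "dr": [0, 0, -1.7]}, {"delta_pos": [25, -36, 0], "dr": [0, 0, -1.7]}, {"delta_pos": [25, -36, 0], "dr": [0, 0, -1.7]}, {"delta_pos": [25, -36, 0], "dr": [0, 0, -1.7]}, {"delta_pos": [25, -36, 0], "dr": [0, 0, -1.7]}, {"delta_pos": [25, -36, 0], "dr": [0, 0, -1.7]}, {"delta_pos": [25, -36, 0], "dr": [0, 0, -1.7]}, {"delta_pos": [33, -28, 0], "dr": [0, 0, -1.6]}, {"delta_pos": [33, -28, 0], "dr": [0, 0, -1.6]}, {"delta_pos": [33, -28, 0], "dr": [0, 0, -1.6]}, {"delta_pos": [33, -28, 0], "dr": [0, 0, -1.6]}, {"delta_pos": [33, -28, 0], "dr": [0, 0, -1.6]}, {"delta_pos": [33, -28, 0], "dr": [0, 0, -1.6]}, {"delta_pos": [0, 0, 0], "dr": [0, 0, 0]}, {"delta_pos": [0, 0, 0], "dr": [0, 0, 0]}])

```text
time_s: 1.7
position: [0.5201, 0.0798, 0.2526]
tool_rot: [[0.589, 0.808, -0.002], [0.808, -0.589, 0.0], [-0.001, -0.002, -1.0]]
ft_force: [-1.7, -0.3, -0.0]
grip_width: 0.0854
```

```bash
python3 - <<'E'
from h import *
import pickle
s=env.observe(); cal=env.get_calibration("wrist"); im=env.get_image("wrist"); cv2.imwrite("pics/w1.png",im)
pickle.dump(cal,open("w1.pkl","wb")); print(s["position"],s["tool_rot"],s["time_s"],s["ft_force"])
E
```

```text
[0.52007269 0.0798063  0.25257865] [[ 5.89027005e-01  8.08111573e-01 -1.69470488e-03]
 [ 8.08112979e-01 -5.89027450e-01  2.76578511e-04]
 [-7.74721397e-04 -1.53242522e-03 -9.99998526e-01]] 1.7 [-1.70605914 -0.31009166 -0.00363392]
```

View pics/w1.png

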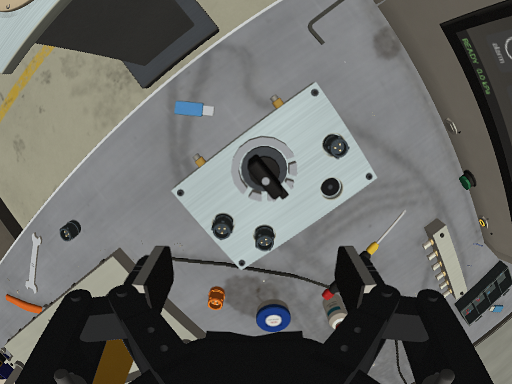

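The wrist view shows the knob at (265,172), the empty pocket at (331,187), and seated connectors at (336,146), (222,225) and (263,237). The new connector is at (69,230).

```bash
cat > plate.py <<'E'
from h import *
def rect(name,im,cal,box):
    x0,y0,x1,y1=box; g=im.astype(int); m=((g.sum(2)>465)).astype(np.uint8); k=np.zeros_like(m); k[y0:y1,x0:x1]=1; m*=k
    m=cv2.morphologyEx(m,cv2.MORPH_OPEN,np.ones((3,3)))
    n,l,st,_=cv2.connectedComponentsWithStats(m); i=1+st[1:,4].argmax()
    c,_=cv2.findContours((l==i).astype(np.uint8),cv2.RETR_EXTERNAL,cv2.CHAIN_APPROX_NONE)
    P=np.array([onz(name,*p[0],0.024,cal)[:2] for p in max(c,key=len)])
    r=cv2.minAreaRect((P*1000).astype(np.float32)); return r,P
E
python3 - <<'E'
from plate import *
import pickle
cal=pickle.load(open("w1.pkl","rb")); w=cv2.imread("pics/w1.png")
for n,im,c,b in(("wrist",w,cal,(160,75,385,275)),("top",cv2.imread("pics/top.png"),None,(165,160,290,240)),("side",cv2.imread("pics/side.png"),None,(190,185,310,325))):
    r,P=rect(n,im,c,b); print(n,r)
# dark blobs wrist
g=cv2.cvtColor(w,cv2.COLOR_BGR2GRAY)
m=(g<75).astype(np.uint8); n,l,st,ce=cv2.connectedComponentsWithStats(m)
for i in range(1,n):
    if 30<st[i,4]<2500 and 60<ce[i][1]<260 and 40<ce[i][0]<390: print(st[i],ce[i].round(1),"z24",onz("wrist",*ce[i],.024,cal).round(4),"z36",onz("wrist",*ce[i],.036,cal)[:2].round(4),"z16",onz("wrist",*ce[i],.016,cal)[:2].round(4))
for z in(.024,): 
  for u,v in((315,93),(369,177),(242,263),(181,192)): print("screw",onz("wrist",u,v,z,cal).round(4))
print("knobtop", onz("wrist",265,181,.082,cal))
A=cv2.resize(w[125:255,200:360],(800,650),interpolation=cv2.INTER_CUBIC)[:600]
cv2.imwrite("pics/w1c.png",A)
E
```

```text
wrist ((554.4204711914062, 88.0863037109375), (144.80528259277344, 221.673095703125), 0.9922434091567993)
top ((553.7457275390625, 87.42568969726562), (143.9297332763672, 221.81455993652344), 1.0899471044540405)
side ((554.4783325195312, 88.33598327636719), (142.26219177246094, 220.51522827148438), 0.8996790647506714)
[323 134  26  24 369] [334.6 145.3] z24 [0.5569 0.1742 0.024 ] z36 [0.5534 0.1726] z16 [0.5593 0.1753]
[ 242  146   46   53 1719] [265.1 170.4] z24 [0.5335 0.0872 0.024 ] z36 [0.5308 0.0886] z16 [0.5353 0.0863]
[321 178  18  18 246] [329.8 186.4] z24 [0.5976 0.1414 0.024 ] z36 [0.5927 0.141 ] z16 [0.6009 0.1418]
[212 214  21  25 384] [222.4 225.4] z24 [0.5604 0.0006 0.024 ] z36 [0.5568 0.005 ] z16 [ 0.5629 -0.0023]
[ 60 220  21  21 282] [ 70.2 229.9] z24 [ 0.434 -0.198  0.024] z36 [ 0.4347 -0.1868] z16 [ 0.4335 -0.2055]
[255 226  20  24 365] [264.1 236.9] z24 [0.6056 0.0346 0.024 ] z36 [0.6004 0.0378] z16 [0.6091 0.0325]
screw [0.4913 0.1892 0.024 ]
screw [0.6178 0.191  0.024 ]
screw [ 0.6207 -0.0131  0.024 ]
screw [ 0.4937 -0.0141  0.024 ]
knobtop [0.52939553 0.08739814 0.082     ]
```

View pics/w1c.png

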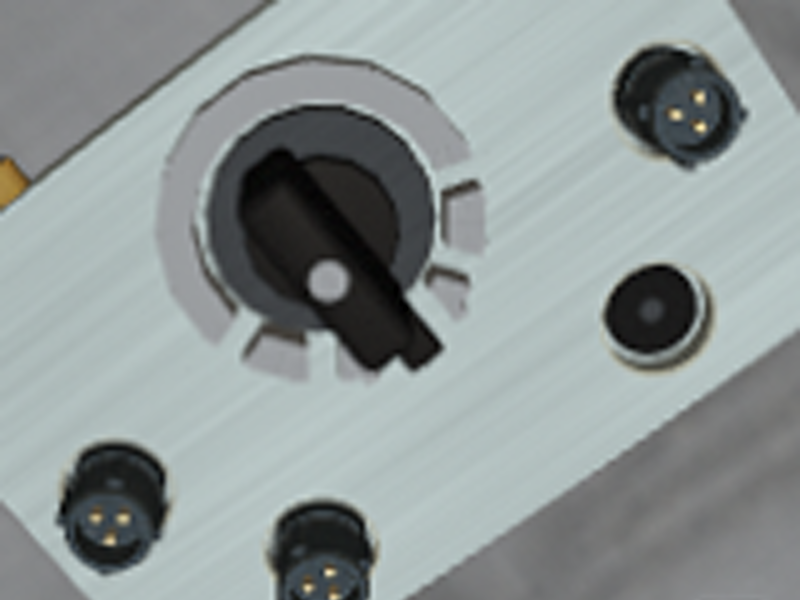

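arm_command(steps=[{"delta_pos": [-29, -33, 0], "dr": [0, 0, 0]}, {"delta_pos": [-29, -33, 0], "dr": [0, 0, 0]}, {"delta_pos": [-29, -34, 0], "dr": [0, 0, 0]}, {"delta_pos": [0, -37, -10], "dr": [0, 0, 0]}, {"delta_pos": [0, -37, -10], "dr": [0, 0, 0]}, {"delta_pos": [0, -37, -10], "dr": [0, 0, 0]}, {"delta_pos": [0, -37, -10], "dr": [0, 0, 0]}, {"delta_pos": [0, -37, -10], "dr": [0, 0, 0]}, {"delta_pos": [0, 0, 0], "dr": [0, 0, 0]}, {"delta_pos": [0, 0, 0], "dr": [0, 0, 0]}])

```text
time_s: 2.75
position: [0.4327, -0.2039, 0.2033]
tool_rot: [[0.588, 0.809, -0.0], [0.809, -0.588, 0.001], [0.0, -0.001, -1.0]]
ft_force: [0.5, 1.0, 0.1]
grip_width: 0.0854
```

```bash
python3 - <<'E'
from h import *
import pickle
cal0=pickle.load(open("w1.pkl","rb"))
for nm,u,v in(("36",294,177.4),("72",294,159),("-36",264,195),("-72",246,193)):
    p=onz("wrist",u,v,.036,cal0); d=p[:2]-[.53,.0877]; print(nm,np.hypot(*d).round(4),np.degrees(np.arctan2(d[1],d[0])).round(1)-1)
s=env.observe(); cal=env.get_calibration("wrist"); im=env.get_image("wrist"); cv2.imwrite("pics/w2.png",im)
pickle.dump(cal,open("w2.pkl","wb")); print(s["position"],s["time_s"],s["ft_force"])
u,v=proj("wrist",[.433,-.205,.016],cal); print(u,v)
g=cv2.cvtColor(im,cv2.COLOR_BGR2GRAY); m=(g<75).astype(np.uint8); n,l,st,ce=cv2.connectedComponentsWithStats(m)
for i in range(1,n):
    if st[i,4]>30 and np.hypot(*(ce[i]-[u,v]))<60: print(st[i],ce[i])
x,y=int(u),int(v); C=im[max(y-60,0):y+60,x-60:x+60]; cv2.imwrite("pics/w2c.png",cv2.resize(C,None,fx=5,fy=5,interpolation=cv2.INTER_CUBIC)); print(x-60,max(y-60,0))
# expected silhouettes per candidate
E
```

```text
36 0.0364 39.7
72 0.0373 74.7
-36 0.0303 -36.7
-72 0.035 -74.5
[ 0.43270505 -0.20391862  0.20331158] 2.75 [0.51651903 1.00281454 0.0703536 ]
252.7412673923248 174.5860646683995
[240 163  23  27 434] [251.13133641 175.5       ]
192 114
```

View pics/w2c.png

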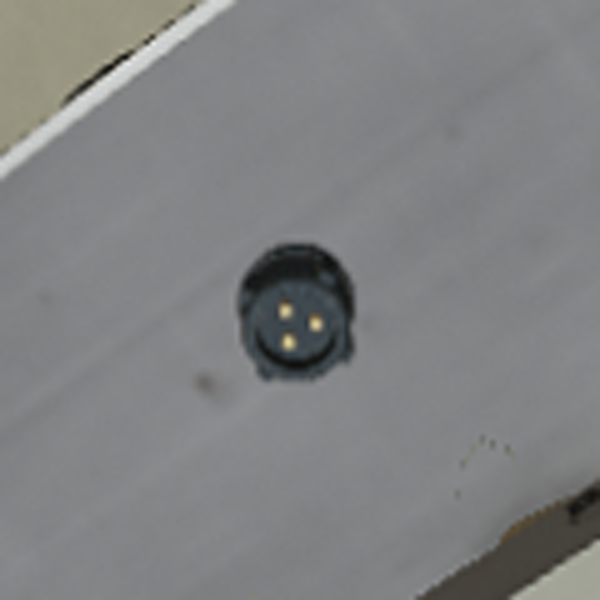

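The connector stands alone. The centre of its top face is at crop (296,327), and the base circle is at about (298,298).

```bash
python3 - <<'E'
from h import *
import pickle
cal=pickle.load(open("w2.pkl","rb"))
for u,v,z in((192+296/5,114+327/5,.032),(192+298/5,114+299/5,0.001),(251.2,175.8,.016)): print(onz("wrist",u-.4,v-.4,z,cal).round(4))
s=env.observe();print(s["position"])
E
```

```text
[ 0.4322 -0.2068  0.032 ]
[ 0.4341 -0.208   0.001 ]
[ 0.4325 -0.2072  0.016 ]
[ 0.43286685 -0.20340734  0.20358167]
```

arm_command(steps=[{"delta_pos": [0, -2, -35], "dr": [0, 0, 0]}, {"delta_pos": [0, 0, -40], "dr": [0, 0, 0]}, {"delta_pos": [0, 0, -40], "dr": [0, 0, 0]}, {"delta_pos": [0, 0, -30], "dr": [0, 0, 0]}, {"delta_pos": [0, 0, -15], "dr": [0, 0, 0]}, {"delta_pos": [0, 0, -9], "dr": [0, 0, 0]}, {"delta_pos": [0, 0, 0], "dr": [0, 0, 0]}, {"delta_pos": [0, 0, 0], "dr": [0, 0, 0]}, {"delta_pos": [0, 0, 0], "dr": [0, 0, 0]}])

```text
time_s: 3.7
position: [0.4335, -0.2068, 0.0353]
tool_rot: [[0.588, 0.809, 0.002], [0.809, -0.588, -0.001], [-0.0, 0.002, -1.0]]
ft_force: [0.1, 1.0, 0.5]
grip_width: 0.0858
```

arm_command(steps=[{"delta_pos": [0, 0, 0], "dr": [0, 0, 0]}, {"delta_pos": [0, 0, 0], "dr": [0, 0, 0]}, {"delta_pos": [0, 0, 0], "dr": [0, 0, 0]}, {"delta_pos": [0, 0, 0], "dr": [0, 0, 0]}, {"delta_pos": [0, 0, 0], "dr": [0, 0, 0]}, {"delta_pos": [0, 0, 0], "dr": [0, 0, 0]}, {"delta_pos": [0, 0, 0], "dr": [0, 0, 0]}, {"delta_pos": [0, 0, 0], "dr": [0, 0, 0]}], grip=0, squeeze=30)

```text
time_s: 4.5
position: [0.4331, -0.2068, 0.0345]
tool_rot: [[0.588, 0.809, 0.0], [0.809, -0.588, -0.0], [-0.0, 0.0, -1.0]]
ft_force: [-2.1, -0.4, 5.8]
grip_width: 0.0217
```

arm_command(steps=[{"delta_pos": [0, 0, 0], "dr": [0, 0, 0]}, {"delta_pos": [0, 0, 10], "dr": [0, 0, 0]}, {"delta_pos": [0, 0, 30], "dr": [0, 0, 0]}, {"delta_pos": [0, 0, 30], "dr": [0, 0, 0]}, {"delta_pos": [0, 0, 30], "dr": [0, 0, 0]}, {"delta_pos": [0, 0, 0], "dr": [0, 0, 0]}, {"delta_pos": [0, 0, 0], "dr": [0, 0, 0]}])

```text
time_s: 5.2
position: [0.4331, -0.2066, 0.1348]
tool_rot: [[0.588, 0.809, 0.001], [0.809, -0.588, -0.001], [-0.0, 0.001, -1.0]]
ft_force: [-0.9, -0.2, -1.0]
grip_width: 0.0217
```

```bash
python3 - <<'E'
from h import *
import pickle
s=env.observe(); cal=env.get_calibration("wrist"); im=env.get_image("wrist"); t=env.get_image("side")
pickle.dump(cal,open("w3.pkl","wb")); print(s["position"],s["time_s"],s["ft_force"],s["grip_width"])
g=s["position"]+s["tool_rot"]@[0,0,.01]
u,v=map(int,proj("wrist",g,cal)); a,b=map(int,proj("side",g))
print(u-50,v-50,a-40,b-40)
cv2.imwrite("pics/w3full.png",im)
A=cv2.resize(im[v-50:v+50,u-50:u+50],(400,400),interpolation=cv2.INTER_CUBIC); B=cv2.resize(t[b-40:b+40,a-40:a+40],(400,400),interpolation=cv2.INTER_CUBIC)
cv2.imwrite("pics/w3.png",np.hstack([A,B]))
E
```

```text
[ 0.43305384 -0.20664821  0.13479537] 5.2 [-0.92909131 -0.2337541  -1.00417299] 0.02167657997410128
203 212 246 51
```

View pics/w3.png

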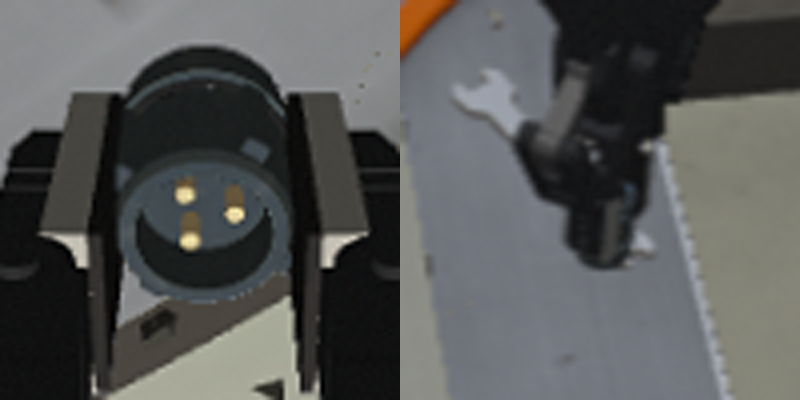

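```bash
python3 - <<'E'
from h import *
import pickle
cal=pickle.load(open("w3.pkl","rb")); R=env.observe()["tool_rot"];P=env.observe()["position"]
for u,v in((207,230),(207,228)):
    p=onz("wrist",203+u/4-.4,212+v/4-.4,.1323,cal); print(p, R.T@(p-P))
E
```

```text
[ 0.43271285 -0.20566028  0.1323    ] [ 0.00061913 -0.00037171  0.00130375]
[ 0.43247561 -0.20548859  0.1323    ] [ 0.00061846 -0.00066456  0.00130427]
```

arm_command(steps=[{"delta_pos": [0, 40, 10], "dr": [0, 0, 0]}, {"delta_pos": [0, 40, 10], "dr": [0, 0, 0]}, {"delta_pos": [0, 38, 0], "dr": [0, 0, 0]}, {"delta_pos": [0, 38, 0], "dr": [0, 0, 0]}, {"delta_pos": [28, 32, 0], "dr": [0, 0, 0]}, {"delta_pos": [28, 32, 0], "dr": [0, 0, 0]}, {"delta_pos": [28, 32, 0], "dr": [0, 0, 0]}, {"delta_pos": [28, 32, 0], "dr": [0, 0, 0]}, {"delta_pos": [28, 32, 0], "dr": [0, 0, 0]}, {"delta_pos": [28, 32, 0], "dr": [0, 0, 0]}, {"delta_pos": [0.5, 0.8, -24], "dr": [0, 0, 0]}, {"delta_pos": [0, 0, -30], "dr": [0, 0, 0]}, {"delta_pos": [0, 0, -25], "dr": [0, 0, 0]}, {"delta_pos": [0, 0, 0], "dr": [0, 0, 0]}, {"delta_pos": [0, 0, 0], "dr": [0, 0, 0]}])

```text
time_s: 6.8
position: [0.6015, 0.142, 0.075]
tool_rot: [[0.588, 0.809, -0.001], [0.809, -0.588, -0.0], [-0.001, -0.001, -1.0]]
ft_force: [0.1, -0.0, 0.7]
grip_width: 0.0215
```

```bash
python3 - <<'E'
from h import *
import pickle
s=env.observe(); cal=env.get_calibration("wrist"); im=env.get_image("wrist")
print(s["position"],s["time_s"],s["ft_force"],s["grip_width"])
g=s["position"]+s["tool_rot"]@[0,0,.03]
u,v=map(int,proj("wrist",g,cal)); x0,y0=u-60,v-60; print(x0,y0)
C=cv2.resize(im[y0:y0+120,x0:x0+120],(600,600),interpolation=cv2.INTER_CUBIC)
for c in((.6015,.1418),):
  q=np.array([[ (np.array(proj("wrist",[c[0]+.0145*np.cos(t),c[1]+.0145*np.sin(t),.024],cal))-[x0,y0]+.5)*5] for t in np.linspace(0,6.28,60)],int); cv2.polylines(C,[q],True,(0,0,255),1)
cv2.imwrite("pics/w4.png",C)
E
```

```text
[0.6014982  0.14201952 0.0750236 ] 6.8 [ 0.12401774 -0.00265483  0.70031663] 0.02152385578389824
193 184
```

View pics/w4.png

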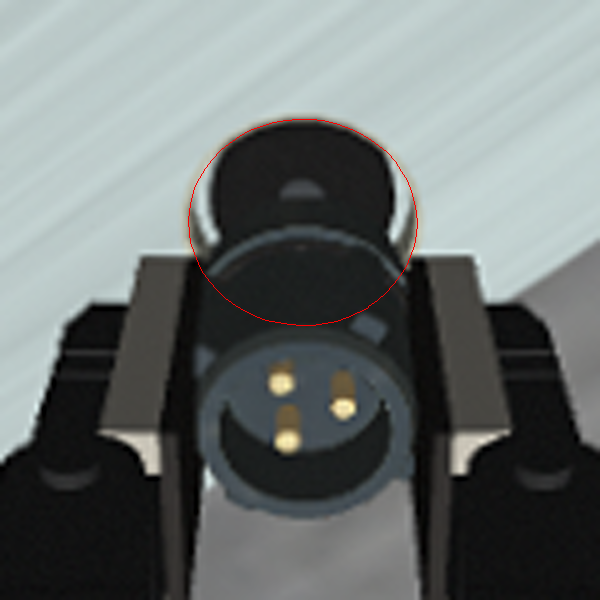

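The rim drawn at (0.6015, 0.1418) matches the pocket in the image, so I can descend.

arm_command(steps=[{"delta_pos": [0, 0, -10], "dr": [0, 0, 0]}, {"delta_pos": [0, 0, -4], "dr": [0, 0, 0]}, {"delta_pos": [0, 0, -2], "dr": [0, 0, 0]}, {"delta_pos": [0, 0, -2], "dr": [0, 0, 0]}, {"delta_pos": [0, 0, -1], "dr": [0, 0, 0]}, {"delta_pos": [0, 0, 0], "dr": [0, 0, 0]}])

```text
time_s: 7.45
position: [0.6016, 0.1421, 0.0563]
tool_rot: [[0.588, 0.809, -0.0], [0.809, -0.588, -0.0], [-0.0, 0.0, -1.0]]
ft_force: [0.5, -0.5, 0.0]
grip_width: 0.0216
```

arm_command(steps=[{"delta_pos": [0, 0, -1], "dr": [0, 0, 0]}, {"delta_pos": [0, 0, -1], "dr": [0, 0, 0]}, {"delta_pos": [0, 0, -1], "dr": [0, 0, 0]}, {"delta_pos": [0, 0, -1], "dr": [0, 0, 0]}, {"delta_pos": [0, 0, -1], "dr": [0, 0, 0]}, {"delta_pos": [0, 0, -0.5], "dr": [0, 0, 0]}, {"delta_pos": [0, 0, 0], "dr": [0, 0, 0]}])

```text
time_s: 8.15
position: [0.6015, 0.1421, 0.0507]
tool_rot: [[0.588, 0.809, -0.0], [0.809, -0.588, -0.0], [-0.0, -0.0, -1.0]]
ft_force: [0.0, 0.0, -0.3]
grip_width: 0.0216
```

arm_command(steps=[{"delta_pos": [0, 0, -0.5], "dr": [0, 0, 0]}, {"delta_pos": [0, 0, -0.5], "dr": [0, 0, 0]}, {"delta_pos": [0, 0, -0.5], "dr": [0, 0, 0]}, {"delta_pos": [0, 0, 0], "dr": [0, 0, 0]}])

```text
time_s: 8.55
position: [0.6017, 0.142, 0.0503]
tool_rot: [[0.588, 0.809, 0.001], [0.809, -0.588, -0.0], [0.0, 0.001, -1.0]]
ft_force: [-3.1, -2.2, 7.6]
grip_width: 0.0215
```

The 7.6 N contact comes at exactly the height I expected for the seal. Releasing with a limited opening.

arm_command(steps=[{"delta_pos": [0, 0, 0], "dr": [0, 0, 0]}, {"delta_pos": [0, 0, 0], "dr": [0, 0, 0]}, {"delta_pos": [0, 0, 0], "dr": [0, 0, 0]}, {"delta_pos": [0, 0, 0], "dr": [0, 0, 0]}, {"delta_pos": [0, 0, 0], "dr": [0, 0, 0]}, {"delta_pos": [0, 0, 5], "dr": [0, 0, 0]}, {"delta_pos": [0, 0, 15], "dr": [0, 0, 0]}, {"delta_pos": [0, 0, 30], "dr": [0, 0, 0]}, {"delta_pos": [0, 0, 30], "dr": [0, 0, 0]}, {"delta_pos": [0, 0, 0], "dr": [0, 0, 0]}, {"delta_pos": [0, 0, 0], "dr": [0, 0, 0]}], grip=0.5)

```text
time_s: 9.65
position: [0.6016, 0.1421, 0.1298]
tool_rot: [[0.588, 0.809, 0.001], [0.809, -0.588, 0.0], [0.001, 0.001, -1.0]]
ft_force: [-0.2, -0.6, -1.2]
grip_width: 0.043
```

```bash
python3 - <<'E'
from h import *
import pickle
s=env.observe(); cal=env.get_calibration("wrist"); im=env.get_image("wrist"); 
pickle.dump(cal,open("w5.pkl","wb")); print(s["position"],s["time_s"],s["ft_force"],s["grip_width"])
C=im.copy()
u,v=map(int,proj("wrist",(.6015,.1418,.024),cal)); x0,y0=u-70,v-50
C=cv2.resize(im[y0:y0+100,x0:x0+140],(700,500),interpolation=cv2.INTER_CUBIC)
for z,r,col in((.024,.0145,(0,0,255)),(.0478,.0125,(0,255,0))):
  q=np.array([[ (np.array(proj("wrist",[.6015+r*np.cos(t),.1418+r*np.sin(t),z],cal))-[x0,y0]+.5)*5] for t in np.linspace(0,6.28,60)],int); cv2.polylines(C,[q],True,col,1)
cv2.imwrite("pics/w5.png",C)
E
```

```text
[0.60156995 0.1420897  0.1298172 ] 9.65 [-0.23203547 -0.6211841  -1.15634382] 0.042983041378477124
```

View pics/w5.png

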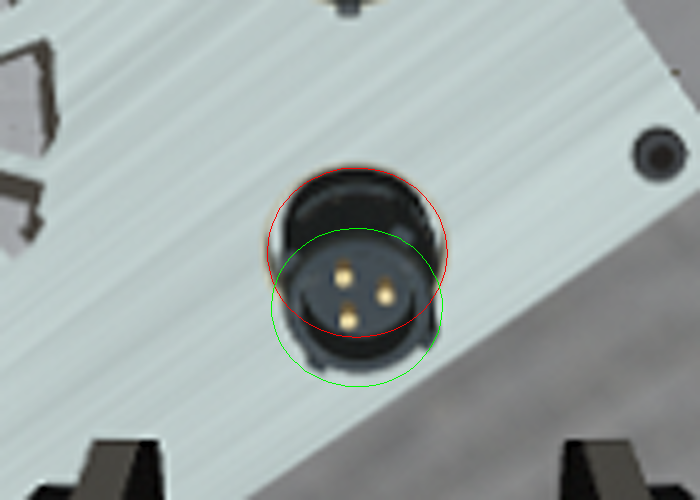

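The connector is seated: its top centre is within 1 mm of the prediction. Next is the knob.

arm_command(steps=[{"delta_pos": [0, 0, 30], "dr": [0, 0, 0]}, {"delta_pos": [-14.3, -10.8, 10], "dr": [0, 0, 7.4]}, {"delta_pos": [-14.3, -10.8, 10], "dr": [0, 0, 7.4]}, {"delta_pos": [-14.3, -10.8, 0], "dr": [0, 0, 7.4]}, {"delta_pos": [-14.3, -10.8, 0], "dr": [0, 0, 7.4]}, {"delta_pos": [-14.3, -10.9, 0], "dr": [0, 0, 7.4]}, {"delta_pos": [0, 0, 0], "dr": [0, 0, 0]}, {"delta_pos": [0, 0, 0], "dr": [0, 0, 0]}, {"delta_pos": [0, 0, 0], "dr": [0, 0, 0]}], grip=0.6)

```text
time_s: 10.6
position: [0.5306, 0.0883, 0.1789]
tool_rot: [[-0.015, 1.0, -0.0], [1.0, 0.015, 0.0], [0.0, -0.0, -1.0]]
ft_force: [0.1, -0.3, 0.5]
grip_width: 0.0512
```

```bash
python3 - <<'E'
from h import *
import pickle
s=env.observe(); cal=env.get_calibration("wrist"); im=env.get_image("wrist"); 
pickle.dump(cal,open("w6.pkl","wb")); print(s["position"],s["tool_rot"][:,0],s["time_s"],s["ft_force"],s["grip_width"])
cv2.imwrite("pics/w6f.png",im)
u,v=map(int,proj("wrist",(.53,.0877,.06),cal)); x0,y0=u-65,max(v-60,0); print(x0,y0)
C=cv2.resize(im[y0:y0+120,x0:x0+130],(650,600),interpolation=cv2.INTER_CUBIC)
for z,a in((.082,0),(.036,0)):
  q=np.array([[ (np.array(proj("wrist",[.53+r*np.cos(np.radians(1)),.0877+r*np.sin(np.radians(1)),z],cal))-[x0,y0]+.5)*5] for r in (-.023,.023,.041)],int); cv2.polylines(C,[q],False,(0,0,255) if z>.05 else (0,255,0),1)
cv2.imwrite("pics/w6.png",C)
E
```

```text
[0.53056077 0.08828345 0.1788705 ] [-1.49104263e-02  9.99888825e-01  1.26292206e-04] 10.6 [ 0.10657247 -0.27806106  0.4926205 ] 0.05119126932012395
187 133
```

View pics/w6.png

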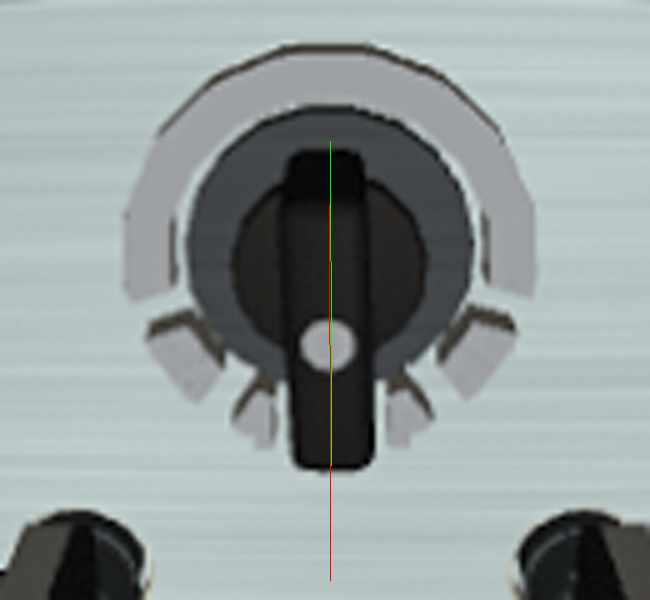

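```bash
python3 - <<'E'
from h import *
import pickle
cal=pickle.load(open("w6.pkl","rb"))
for nm,ps in(("R seg1 in/out",((443,365),(468,400))),("R seg2",((405,390),(432,418))),("L seg1",((222,365),(200,402))),("L seg2",((257,390),(233,418))),("R72",((478,328),(515,332),(535,298))),("L72",((186,328),(148,332),(127,300)))):
  for u,v in ps:
    p=onz("wrist",187+u/5-.4,133+v/5-.4,.036,cal)[:2]-[.53,.0877]; print(nm,(np.hypot(*p)*1e3).round(1),(np.degrees(np.arctan2(p[1],p[0]))-1).round(1))
E
```

```text
R seg1 in/out 29.4 46.5
R seg1 in/out 38.0 43.8
R seg2 29.0 29.2
R seg2 36.7 32.0
L seg1 28.8 -45.5
L seg1 37.4 -42.0
L seg2 28.9 -29.0
L seg2 36.3 -31.1
R72 30.5 65.2
R72 37.4 68.6
R72 38.9 79.8
L72 30.0 -64.8
L72 37.0 -68.5
L72 38.8 -79.3
```

arm_command(steps=[{"delta_pos": [0, 0, -40], "dr": [0, 0, 2]}, {"delta_pos": [0, 0, -40], "dr": [0, 0, 0]}, {"delta_pos": [0, 0, -18], "dr": [0, 0, 0]}, {"delta_pos": [0, 0, -10], "dr": [0, 0, 0]}, {"delta_pos": [0, 0, 0], "dr": [0, 0, 0]}, {"delta_pos": [0, 0, 0], "dr": [0, 0, 0]}])

```text
time_s: 11.25
position: [0.5308, 0.0881, 0.0721]
tool_rot: [[-0.052, 0.999, 0.002], [0.999, 0.052, -0.0], [-0.0, 0.002, -1.0]]
ft_force: [0.5, -0.6, 0.8]
grip_width: 0.0513
```

arm_command(steps=[{"delta_pos": [0, 0, 0], "dr": [0, 0, 0]}, {"delta_pos": [0, 0, 0], "dr": [0, 0, 0]}, {"delta_pos": [0, 0, 0], "dr": [0, 0, 0]}, {"delta_pos": [0, 0, 0], "dr": [0, 0, 0]}, {"delta_pos": [0, 0, 0], "dr": [0, 0, 0]}, {"delta_pos": [0, 0, 0], "dr": [0, 0, 0]}, {"delta_pos": [0, 0, 0], "dr": [0, 0, 0]}], grip=0, squeeze=40)

```text
time_s: 11.95
position: [0.5305, 0.0876, 0.0722]
tool_rot: [[-0.052, 0.999, 0.002], [0.999, 0.052, -0.001], [-0.001, 0.002, -1.0]]
ft_force: [-0.9, -3.6, 6.2]
grip_width: 0.0138
```

arm_command(steps=[{"delta_pos": [0, 0, 2], "dr": [0, 0, 0]}, {"delta_pos": [0, 0, 2], "dr": [0, 0, 0]}, {"delta_pos": [0, 0, 2], "dr": [0, 0, 0]}, {"delta_pos": [0, 0, 2], "dr": [0, 0, 0]}, {"delta_pos": [0, 0, 2], "dr": [0, 0, 0]}, {"delta_pos": [0, 0, 2], "dr": [0, 0, 0]}, {"delta_pos": [0, 0, 1], "dr": [0, 0, 0]}, {"delta_pos": [0, 0, 0], "dr": [0, 0, 0]}, {"delta_pos": [0, 0, 0], "dr": [0, 0, 0]}, {"delta_pos": [0, 0, 0], "dr": [0, 0, 0]}])

```text
time_s: 12.95
position: [0.5303, 0.0876, 0.0837]
tool_rot: [[-0.052, 0.999, -0.0], [0.999, 0.052, -0.001], [-0.001, -0.0, -1.0]]
ft_force: [3.7, -3.9, -9.8]
grip_width: 0.0133
```

arm_command(steps=[{"delta_pos": [0, 0, 0.5], "dr": [0, 0, 2]}, {"delta_pos": [0, 0, 0], "dr": [0, 0, 3]}, {"delta_pos": [0, 0, 0], "dr": [0, 0, 0]}, {"delta_pos": [0, 0, 0], "dr": [0, 0, 0]}])

```text
time_s: 13.35
position: [0.5303, 0.0877, 0.0842]
tool_rot: [[-0.139, 0.99, -0.0], [0.99, 0.139, -0.0], [-0.0, -0.0, -1.0]]
ft_force: [3.5, -3.9, -9.7]
grip_width: 0.0137
```

```bash
python3 -c "
from h import *
s=env.observe(); print(s['position'],s['tool_rot'][:,0],s['ft_force'],s['wrist_torque'])"
```

```text
[0.53027189 0.08766678 0.08420673] [-1.38736429e-01  9.90329258e-01 -4.04608131e-04] [ 3.53172605 -3.90786952 -9.70700339] [-0.7441458  -0.84484353  0.00707726]
```

It turns freely, with no torque about z.

arm_command(steps=[{"delta_pos": [0, 0, 0], "dr": [0, 0, 3.8]}, {"delta_pos": [0, 0, 0], "dr": [0, 0, 3.8]}, {"delta_pos": [0, 0, 0], "dr": [0, 0, 3.8]}, {"delta_pos": [0, 0, 0], "dr": [0, 0, 3.8]}, {"delta_pos": [0, 0, 0], "dr": [0, 0, 3.8]}, {"delta_pos": [0, 0, 0], "dr": [0, 0, 3.8]}, {"delta_pos": [0, 0, 0], "dr": [0, 0, 3.8]}, {"delta_pos": [0, 0, 0], "dr": [0, 0, 0]}, {"delta_pos": [0, 0, 0], "dr": [0, 0, 0]}, {"delta_pos": [0, 0, -0.5], "dr": [0, 0, 0]}, {"delta_pos": [0, 0, -0.5], "dr": [0, 0, 0]}, {"delta_pos": [0, 0, -0.5], "dr": [0, 0, 0]}, {"delta_pos": [0, 0, -0.5], "dr": [0, 0, 0]}, {"delta_pos": [0, 0, 0], "dr": [0, 0, 0]}])

```text
time_s: 14.75
position: [0.5301, 0.0879, 0.0828]
tool_rot: [[-0.567, 0.823, 0.0], [0.823, 0.567, -0.0], [-0.0, -0.0, -1.0]]
ft_force: [2.6, -2.3, -9.4]
grip_width: 0.0135
```

arm_command(steps=[{"delta_pos": [0, 0, -0.5], "dr": [0, 0, 0]}, {"delta_pos": [0, 0, -0.5], "dr": [0, 0, 0]}, {"delta_pos": [0, 0, -0.5], "dr": [0, 0, 0]}, {"delta_pos": [0, 0, 0], "dr": [0, 0, 0]}])

```text
time_s: 15.15
position: [0.5301, 0.088, 0.0813]
tool_rot: [[-0.568, 0.823, 0.0], [0.823, 0.568, -0.0], [-0.0, -0.0, -1.0]]
ft_force: [3.2, -2.9, -8.7]
grip_width: 0.0136
```

arm_command(steps=[{"delta_pos": [0, 0, -0.5], "dr": [0, 0, 0]}, {"delta_pos": [0, 0, -0.5], "dr": [0, 0, 0]}, {"delta_pos": [0, 0, 0], "dr": [0, 0, 0]}])

```text
time_s: 15.45
position: [0.5301, 0.0879, 0.0807]
tool_rot: [[-0.567, 0.823, 0.0], [0.823, 0.567, -0.0], [-0.0, 0.0, -1.0]]
ft_force: [1.0, -3.7, -3.2]
grip_width: 0.0137
```

The tooth rests on the ring, since the tool load dropped from −8.7 to −3.2 N. Turning slowly now.

arm_command(steps=[{"delta_pos": [0, 0, -0.3], "dr": [0, 0, 0]}, {"delta_pos": [0, 0, 0], "dr": [0, 0, 0.5]}, {"delta_pos": [0, 0, 0], "dr": [0, 0, 0.5]}, {"delta_pos": [0, 0, 0], "dr": [0, 0, 0]}])

```text
time_s: 15.85
position: [0.53, 0.088, 0.0797]
tool_rot: [[-0.582, 0.813, -0.0], [0.813, 0.582, 0.0], [0.0, -0.0, -1.0]]
ft_force: [1.6, -3.6, -6.7]
grip_width: 0.0135
```

arm_command(steps=[{"delta_pos": [0, 0, 0], "dr": [0, 0, 0.5]}, {"delta_pos": [0, 0, 0], "dr": [0, 0, 0]}])

```text
time_s: 16.05
position: [0.5301, 0.088, 0.0797]
tool_rot: [[-0.589, 0.808, -0.0], [0.808, 0.589, 0.0], [0.0, -0.0, -1.0]]
ft_force: [2.7, -3.3, -8.7]
grip_width: 0.0133
```

arm_command(steps=[{"delta_pos": [0, 0, 0], "dr": [0, 0, 0.5]}, {"delta_pos": [0, 0, 0], "dr": [0, 0, 0]}])

```text
time_s: 16.25
position: [0.5301, 0.088, 0.0799]
tool_rot: [[-0.596, 0.803, -0.0], [0.803, 0.596, 0.0], [0.0, -0.0, -1.0]]
ft_force: [2.1, -2.9, -9.8]
grip_width: 0.0137
```

arm_command(steps=[{"delta_pos": [0, 0, -0.5], "dr": [0, 0, 0]}, {"delta_pos": [0, 0, -0.5], "dr": [0, 0, 0]}, {"delta_pos": [0, 0, 0], "dr": [0, 0, 0]}])

```text
time_s: 16.55
position: [0.5301, 0.088, 0.079]
tool_rot: [[-0.596, 0.803, -0.0], [0.803, 0.596, 0.0], [0.0, -0.0, -1.0]]
ft_force: [4.7, -4.1, -8.3]
grip_width: 0.0133
```

```bash
python3 -c "
from h import *
s=env.observe(); print(s['position'],s['ft_force'],s['wrist_torque'])"
```

```text
[0.53005179 0.08797994 0.078959  ] [ 4.6835767  -4.14248689 -8.3052538 ] [-0.65014954 -0.61684588  0.05763195]
```

The tooth has dropped below the ring top and only the spring loads the tool. Lowering on into the notch.

arm_command(steps=[{"delta_pos": [0, 0, -1], "dr": [0, 0, 0]}, {"delta_pos": [0, 0, -1], "dr": [0, 0, 0]}, {"delta_pos": [0, 0, 0], "dr": [0, 0, 0]}])

```text
time_s: 16.85
position: [0.5301, 0.088, 0.0769]
tool_rot: [[-0.596, 0.803, -0.0], [0.803, 0.596, 0.0], [0.0, -0.0, -1.0]]
ft_force: [2.4, -3.8, -7.9]
grip_width: 0.0136
```

arm_command(steps=[{"delta_pos": [0, 0, -1], "dr": [0, 0, 0]}, {"delta_pos": [0, 0, -1], "dr": [0, 0, 0]}, {"delta_pos": [0, 0, 0], "dr": [0, 0, 0]}])

```text
time_s: 17.15
position: [0.5301, 0.088, 0.0749]
tool_rot: [[-0.596, 0.803, -0.0], [0.803, 0.596, 0.0], [0.0, -0.0, -1.0]]
ft_force: [3.0, -3.3, -7.1]
grip_width: 0.0131
```

```bash
python3 -c "
from h import *
s=env.observe(); print(s['position'],s['ft_force'],s['wrist_torque'])"
```

```text
[0.53007493 0.08796051 0.07491588] [ 3.03264041 -3.30009847 -7.08663501] [-0.59877059 -0.57344708  0.07153326]
```

arm_command(steps=[{"delta_pos": [0, 0, -1], "dr": [0, 0, 0]}, {"delta_pos": [0, 0, -1], "dr": [0, 0, 0]}, {"delta_pos": [0, 0, -0.5], "dr": [0, 0, 0]}, {"delta_pos": [0, 0, 0], "dr": [0, 0, 0]}])

```text
time_s: 17.55
position: [0.5301, 0.088, 0.0724]
tool_rot: [[-0.596, 0.803, -0.0], [0.803, 0.596, 0.0], [0.0, -0.0, -1.0]]
ft_force: [2.9, -3.0, -8.0]
grip_width: 0.0138
```

arm_command(steps=[{"delta_pos": [0, 0, 0], "dr": [0, 0, 0]}, {"delta_pos": [0, 0, 0], "dr": [0, 0, 0]}, {"delta_pos": [0, 0, 0], "dr": [0, 0, 0]}, {"delta_pos": [0, 0, 0], "dr": [0, 0, 0]}, {"delta_pos": [0, 0, 0], "dr": [0, 0, 0]}, {"delta_pos": [0, 0, 20], "dr": [0, 0, 0]}, {"delta_pos": [0, 0, 40], "dr": [0, 0, 0]}, {"delta_pos": [-10, 0, 40], "dr": [0, 0, 0]}, {"delta_pos": [-20, -20, 20], "dr": [0, 0, 0]}, {"delta_pos": [0, 0, 0], "dr": [0, 0, 0]}, {"delta_pos": [0, 0, 0], "dr": [0, 0, 0]}, {"delta_pos": [0, 0, 0], "dr": [0, 0, 0]}], grip=0.5)

```text
time_s: 18.75
position: [0.5001, 0.0683, 0.1916]
tool_rot: [[-0.596, 0.803, -0.001], [0.803, 0.596, 0.0], [0.001, -0.001, -1.0]]
ft_force: [-0.1, -0.5, 0.2]
grip_width: 0.0426
```

```bash
python3 - <<'E'
from h import *
import pickle
s=env.observe(); cal=env.get_calibration("wrist"); im=env.get_image("wrist"); 
print(s["position"],s["time_s"],s["ft_force"],s["grip_width"])
cv2.imwrite("pics/w7f.png",im); pickle.dump(cal,open("w7.pkl","wb"))
u,v=map(int,proj("wrist",(.56,.1,.05),cal)); x0,y0=max(u-80,0),max(v-60,0); print(x0,y0)
C=cv2.resize(im[y0:y0+120,x0:x0+160],None,fx=5,fy=5,interpolation=cv2.INTER_CUBIC)
for z,col in((.082,(0,0,255)),(.036,(0,255,0))):
  q=np.array([[ (np.array(proj("wrist",[.53+r*np.cos(np.radians(37)),.0877+r*np.sin(np.radians(37)),z],cal))-[x0,y0]+.5)*5] for r in (-.023,0,.023,.041)],int); cv2.polylines(C,[q],False,col,1); cv2.circle(C,tuple(map(int,q[1,0])),4,col,1)
for z,r,col in((.024,.0145,(0,0,255)),(.0478,.0105,(0,255,0))):
  q=np.array([[ (np.array(proj("wrist",[.6015+r*np.cos(t),.1418+r*np.sin(t),z],cal))-[x0,y0]+.5)*5] for t in np.linspace(0,6.28,60)],int); cv2.polylines(C,[q],True,col,1)
cv2.imwrite("pics/w7.png",C)
E
```

```text
[0.50009553 0.06825518 0.19160454] 18.75 [-0.08025098 -0.53502724  0.24997566] 0.042631272095189236
162 190
```

View pics/w7.png

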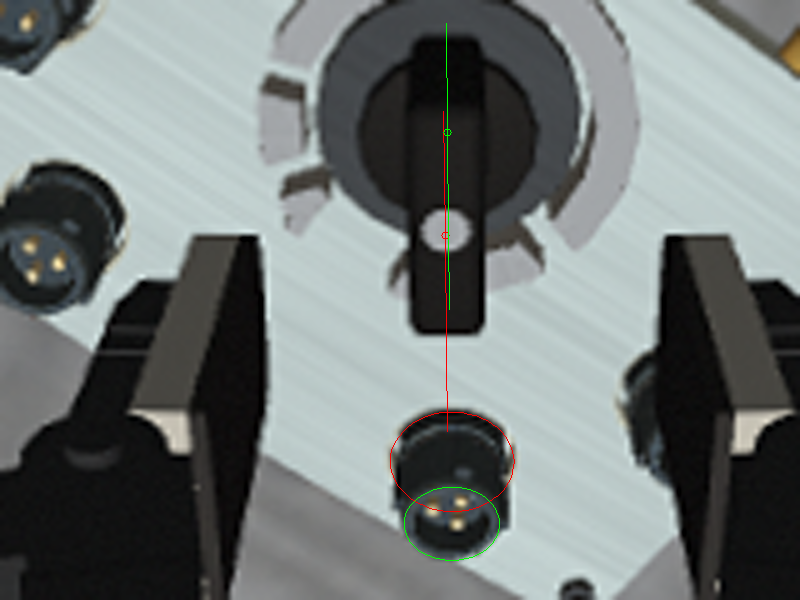

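```bash
python3 - <<'E'
from h import *
import pickle
for n,off,box in(("w6",None,(187+55,133+60,187+77,133+78)),("w7",None,(162+82,190+40,162+97,190+53))):
    cal=pickle.load(open(n+".pkl","rb")); im=cv2.imread(f"pics/{n}f.png"); x0,y0,x1,y1=box
    g=cv2.cvtColor(im,cv2.COLOR_BGR2GRAY)[y0:y1,x0:x1]; m=(g>110).astype(np.uint8)
    k,l,st,ce=cv2.connectedComponentsWithStats(m); i=1+st[1:,4].argmax(); c=ce[i]+[x0,y0]
    o,d=px2ray("wrist",*c,cal)
    # height on the axis where ray comes nearest
    e=np.array([.53,.0877])-o[:2]; t=(e@d[:2])/(d[:2]@d[:2]); print(n,c,st[i],"z on axis",(o+t*d)[2], "miss",np.linalg.norm(o[:2]+t*d[:2]-[.53,.0877]))
E
```

```text
w6 [252.125 201.625] [ 5  4 11 10 80] z on axis 0.08032197863930315 miss 0.00026290158631245525
w7 [250.77419355 235.64516129] [ 2  2 10  8 62] z on axis 0.08029546095611662 miss 0.00016873520775572006
```

The dot's height is the same before and after (80.3 mm both times), so the knob is fully down. Handing in.

```bash
python3 -c "
from h import *
print(env.close_job())"
```

```text
the job is handed in; nothing more can be done
None
```

The new connector stands home in the empty +36° pocket, and the knob has been turned to that pocket and is down in its notch. I handed the job in at about 19 s; it reports no verdict, so the outcome below rests on my own checks.

- **Connector:** It met the seal with 7.6 N at the expected height. After I let go, the image showed its top within about 1 mm of the pocket centre.
- **Knob:** I lifted it about 12 mm and it turned freely. I rested the tooth on the ring with about 6 N and turned in 0.5° steps until it dropped. I then lowered it with only the spring loading the tool.
- **Last checks:** The dot on the knob's top sits at the same height as when it started down (80.3 mm both times). The nose lines up with the pocket to within about 1°, and the robot touches nothing. The neighbouring connectors in the last picture looked untouched, but I did not measure them.

Two readings were odd:
- The gripper read 21.7 mm on the nominally 24–26 mm connector; pictures showed it held upright.
- The pull on the tool rose slightly, from −7.1 to −8.0 N, just before I let go of the knob. The dot check afterwards showed no sign of it being held up.

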